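# Hold a junior ski on the balance stand's mark

## Robot

A 7-joint arm with a two-finger parallel gripper is mounted at the origin on the work surface. World frame = base frame: x ahead of the robot, y to its left, z up, the work surface at z = 0. Lengths are in m, angles in rad, forces in N, time in s.
With the tool pointing down it reaches from about 0.4 to 0.9 m from the base axis. Payload 5.6 kg.
Tool frame: the origin (TCP) lies on the centre line of the jaws, within the pads' length; the fingertips stand ahead of it and the grasp point (between the pads) lies 11 mm behind it (manip.tip_reach is the z of the fingertips in the tool frame, in m); z points along the fingers, y is the line along which they close (so a half turn about z gives the same grasp; the last joint's range is limited). The gripper opens to 92 mm and grips with 3 to 60 N. Pads are 20 mm wide; open, the fingers measure 128 mm over their backs; the gripper's body (75 mm by 189 mm) begins 69 mm behind the grasp point.
Start: joints at [-1.162, 0.468, -0.012, 1.603, 0.006, 1.071, -0.056], TCP at [0.284, 0.585, 0.223] pointing down, gripper open.
Joint ranges: [-2.53, 2.53], [-0.31, 2.02], [-1.57, 1.55], [0.28, 2.44], [-1.29, 4.43], [0.15, 1.84], [-2.92, 2.92]. Speed limits (rad/s): [2.57, 2.57, 3.14, 3.14, 3.14, 3.14, 3.14].

## Interface

Orientations are given as a rotation vector (axis times angle).
In Python, from cell import manip gives the robot as it stands. The module is installed in compiled form; this text tells all that it offers. Calls block until the motion is done:
- manip.move_ptp(position, orientation): joint-space move of the TCP to a pose.
- manip.move_linear(position, rotation=None, vel=0.15, threshold=None): straight line of the TCP; rotation=None keeps the orientation; vel is the mean speed in m/s. With threshold (N) it stops when the force on the tool has changed by that much, and returns True; else False.
- manip.move_j(angles): joint-space move.
- manip.command_gripper(opening, squeeze=None): opening from 0.0 (shut) to 1.0 (fully open); squeeze is the grip in N (None keeps the last); returns when the fingers have stopped.
- manip.hold(seconds).
- manip.inverse_kinematics(position, orientation): joint angles nearest the present ones, or None.
- manip.snapshot(name): name is "side" or "top" or "wrist"; returns the picture (480x640x3 uint8, red, green, blue); there is no depth.
- manip.camera_params(name): a dict with "fov_y" (degrees; the focal length in pixels is half the picture's height over the tangent of half this angle, whatever the lens; pixels are square), "cx", "cy" (the principal point, pixels), "k1" (the pictures are not rectified: a ray, as slopes to the right and down, at radius r is drawn at 1 + k1 r^2 times it, then the intrinsics apply), "position" and "rotation" of the camera in the world. Camera axes: x right, y up, looking along -z (the intrinsics and any distortion apply to the point x, -y, -z); pixel columns grow to the right and rows downward; lengths in m; the calibration is good to about 2 mm. A picture is of the moment at which its call begins: read the wrist's pose just before it. camera_params takes no time and is no camera call; for the wrist camera it gives the pose at the moment of the call.
A pose or a line that the arm cannot do raises manip.IKError and nothing moves.
- manip.job_done(): hands the job in; it is judged then, once.
Readings, each from a call of its own:
- manip.current_time(): time.
- manip.current_joints(): joint angles.
- manip.current_dq(): joint speeds.
- manip.current_joint_efforts(): joint torques, N m.
- manip.current_ee_pos(): TCP position.
- manip.current_tool_rot(): TCP orientation.
- manip.current_contact_force(): force on the tool from outside, world axes, zero at the start.
- manip.current_ft_torque(): the same for the moment, N m.
- manip.current_width(): opening from 0.0 (shut) to 1.0 (fully open).
- manip.current_grasp_force(): force on a finger pad.
Only numpy, scipy, OpenCV 4.12 (cv2) and the standard library are available. Lean on these libraries where they do the work, as an engineer would, in place of code of your own. Each camera call takes 0.05 s, during which the arm holds its last target. There are 200 camera calls.

## Task

The junior ski lies tipped on the left rubber stop of the red balance stand: working it only by the orange ball knob of the spring handle, bring the red pointer under the green block on the scale and keep it within the block's width for a good six seconds without a break, so that the balance can be noted. Then let the ski down gently onto the same left stop, without a slam on either stop, and let go of the knob. Do not touch the ski, bindings, pointer or green block, and leave the other things on the bench alone.

Things in the scene. Friction and masses are not known exactly. Their poses are not given: they have to be found in the camera images.
- stand: Red stand, fixed; base plate 270 x 200 mm, origin at the centre of its underside. x points away from the robot (yaw varies up to 0.2 rad), y left along the ski, z up. Ski, green mark and handle all turn about one axis along its x, 150 mm above the origin. Handle and knob are on the -x side (towards the robot), pointer and white scale on the +x side.
- cradle (a joint): Tilt of ski and pointer against the stand, rad: 0 level, positive lifts the left (+y) end and swings the pointer to -y. Stops at -0.25 (left end down, the start) and +0.25. Almost no friction. Top-heavy: gravity tips it away from level by nominally 0.66 N m per rad; inertia about the axis 0.13 kg m2. Both scale with the hidden mass (0.85 to 1.15). It stays by itself only on a stop.
- handle (a joint): Angle of the spring handle against the ski, rad, same sense as cradle, range +-1.1. Handle angle against the stand a = cradle + handle. A torsion spring, nominally 0.42 N m/rad (damping 0.03), slack at 0, ties handle to ski; too weak to hold it: with the knob still the ski tips away. Nominally tilt acceleration = 1.86 tilt + 3.23 a (rad/s2). The ski leaves the left stop at a = 0.08 to 0.21.
- knob (a point): Centre of the orange ball knob, 34 mm across, on the handle's upright 12 mm rod, at stand x = -130 mm, 165 mm from the axis; z along the rod. At handle angle a against the stand it lies at stand y = -165 sin a, z = 150 + 165 cos a mm, so a grows as it moves right (-y). Grip it from above, fingers closing along the stand's y; nothing stands within 50 mm. The handle is light and balanced.
- mark (a joint): Angle of the green mark block, rad, same sense and zero as cradle, different in each run (-0.10 to 0.10); stiff. The reading is right while cradle equals mark within 0.08 rad.
- mark_mid (a point): Centre of the green mark block, 29 mm wide (along the scale), 26 mm high, 183 mm from the see-saw axis, on the +x side (stand x = 88 mm).
- pointer_tip (a point): Tip of the red upright pointer fixed to the ski, 155 mm from the see-saw axis, just below the arc of the green block (stand x = 86 mm); its z axis points along the pointer.
- ski: Blue ski with bindings and pointer, 1.1 m long, 76 mm wide, nominally 1.6 kg; not to be touched. Origin on the see-saw axis in the middle, axes as the stand's, turning with the tilt. Underside 24 mm, centre of gravity 42 mm and binding tops 89 mm above the axis.
- wax: Yellow wax block, 50 x 90 x 28 mm, origin under its centre; not to be moved.
- file: Steel file with red handle, 32 mm wide, 295 mm long, lying flat, origin at the underside of the blade's middle; not to be moved.
- scraper: Clear plastic scraper plate, 60 x 140 x 6 mm, origin under its centre; not to be moved.

How it is judged:
By the outcome, as a careful person would: the job done as asked, in the order asked, and still so for the second after the job is handed in, with the robot touching nothing.
It also fails if it takes over 72 s, if anything falls off the work surface, if the arm or the gripper's body presses on something with over 40 N, if the wrist force passes 120 N, or if a joint passes its speed limit or range.

## Working session

There is one attempt and no reset: what is moved stays moved. The work goes in short steps, each a Python script; the robot and the scene stay as the last script left them, time stands still between calls to the robot, and variables do not carry over. Pictures are saved under pics/ and viewed, at most 10 in all, crops included, and the job is handed in when it is done.

```bash
ls; mkdir -p pics
python3 - <<'E'
from cell import manip
import cv2
for n in("side","top","wrist"):
    p=manip.camera_params(n); print(n,p)
    im=manip.snapshot(n); cv2.imwrite(f"pics/{n}0.png",im[:,:,::-1])
print(manip.current_time(),manip.current_ee_pos(),manip.current_tool_rot(),manip.tip_reach)
E
python3 -c "
import cv2,numpy as np
a=cv2.imread('pics/side0.png');b=cv2.imread('pics/top0.png');cv2.imwrite('pics/st0.png',cv2.resize(np.vstack([a,b]),(450,675))[:600])"
```

```text
pics
side {'fov_y': 48.551616771149995, 'cx': 332.971942126419, 'cy': 235.8350659885701, 'k1': 0.03394226043814781, 'position': array([0.28299524, 1.10126299, 1.07322567]), 'rotation': array([ 0.13803668, -1.26874598, -2.64278413])}
top {'fov_y': 53.08147091800432, 'cx': 315.5066330488578, 'cy': 239.4153161049945, 'k1': -0.0634353671673193, 'position': array([0.33718587, 0.02866635, 1.42130632]), 'rotation': array([ 0.10462684, -0.10388864, -1.56489635])}
wrist {'fov_y': 64.15499808629042, 'cx': 319.038642208363, 'cy': 235.34785623834748, 'k1': -0.05555419355439067, 'position': array([0.21465906, 0.61719974, 0.38388803]), 'rotation': array([-0.24411233, -0.14984475,  1.11243461])}
0.15 [0.28362224 0.58439905 0.2218961 ] [-7.03659044e-01 -3.06152592e+00  1.98471674e-03] 0.008
```

View pics/side0.png

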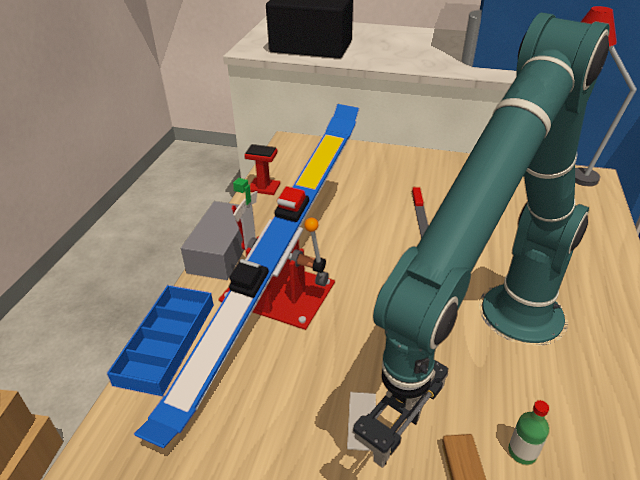

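View pics/top0.png

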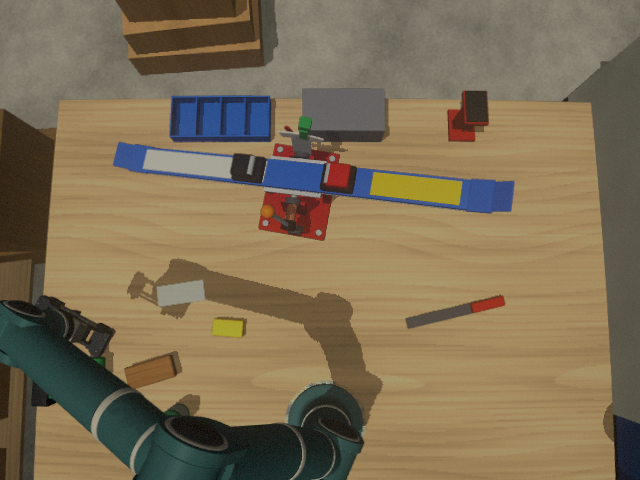

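The side view shows the orange knob at about (312,225), the green block at (242,187) with the pointer below it, and the white ski pad from (180,405) to (240,290). The top view shows the knob at (267,212), green at (305,124), and the base plate corners at about (275,143), (338,153), (325,240) and (260,230).

```bash
cat > h.py <<'E'
import numpy as np, cv2
from scipy.spatial.transform import Rotation as R
def ray(p,uv):
    f=240/np.tan(np.radians(p['fov_y']/2))
    K=np.array([[f,0,p['cx']],[0,f,p['cy']],[0,0,1]])
    n=cv2.undistortPoints(np.array(uv,float).reshape(-1,1,2),K,np.array([p['k1'],0,0,0]))[:,0]
    d=np.c_[n[:,0],-n[:,1],-np.ones(len(n))]@R.from_rotvec(p['rotation']).as_matrix().T
    return p['position'],d
def plane(p,uv,n,c):   # intersect with plane n.x=c
    o,d=ray(p,uv); return o+d*((c-o@n)/(d@n))[:,None]
def tri(p1,u1,p2,u2):
    o1,d1=ray(p1,u1);o2,d2=ray(p2,u2);d1=d1[0];d2=d2[0]
    s=np.linalg.lstsq(np.c_[d1,-d2],o2-o1,rcond=None)[0]
    a,b=o1+s[0]*d1,o2+s[1]*d2
    return (a+b)/2,np.linalg.norm(a-b)
def mask(im,lo,hi,roi):
    h=cv2.cvtColor(im,cv2.COLOR_RGB2HSV); m=cv2.inRange(h,np.array(lo),np.array(hi))
    z=np.zeros_like(m);x0,y0,x1,y1=roi;z[y0:y1,x0:x1]=m[y0:y1,x0:x1];return z
def big(m):
    n,l,s,c=cv2.connectedComponentsWithStats(m); i=1+np.argmax(s[1:,4]); return c[i],s[i,4],(l==i)
ORG=([10,150,120],[20,255,255]);GRN=([40,120,50],[80,255,255]);RED=([0,170,60],[5,255,255]);WHT=([0,0,120],[179,45,255])
E
cat > meas.py <<'E'
from h import *
from cell import manip
S,T=manip.camera_params("side"),manip.camera_params("top")
s=cv2.imread('pics/side0.png')[:,:,::-1].copy();t=cv2.imread('pics/top0.png')[:,:,::-1].copy()
ks,a1,_=big(mask(s,*ORG,(290,205,335,245)));kt,a2,_=big(mask(t,*ORG,(250,195,285,225)))
gs,a3,_=big(mask(s,*GRN,(220,170,265,210)));gt,a4,_=big(mask(t,*GRN,(290,110,320,140)))
print(ks,a1,kt,a2,gs,a3,gt,a4)
print('knob',tri(S,ks,T,kt));print('mark',tri(S,gs,T,gt))
m=mask(t,*RED,(240,140,360,250));m[155:197]=0;m[:,345:]=0;m[:158,:285]*=1
m=cv2.morphologyEx(m,cv2.MORPH_OPEN,np.ones((2,2)))
ys,xs=np.nonzero(m)
for z in(0.008,0.014):
    P=plane(T,np.c_[xs,ys],np.array([0,0,1.]),z)[:,:2]
    print(z,cv2.minAreaRect((P*1000).astype(np.float32)),cv2.boxPoints(cv2.minAreaRect((P*1000).astype(np.float32))))
w,aw,wm=big(mask(s,*WHT,(140,270,260,420)));print('white',w,aw)
o=t[100:260,220:380].copy();o[m[100:260,220:380]>0]=[0,255,255]
o2=s[160:260,190:350].copy();o3=s[270:430,130:290].copy();o3[wm[270:430,130:290]]=[255,0,255]
big_=lambda x:cv2.resize(x,None,fx=2.5,fy=2.5)[:,:,::-1]
c=np.zeros((400,800,3),np.uint8);c[:400,:400]=big_(o);c[:250,400:800]=big_(o2);cv2.imwrite('pics/c1.png',c)
cv2.imwrite('pics/c2.png',big_(o3))
E
python3 meas.py
```

```text
[310.8        223.93939394] 165 [266.66176471 210.88235294] 136 [242.53784861 187.98007968] 251 [304.66935484 122.56451613] 124
knob (array([0.55317368, 0.14452809, 0.31191504]), np.float64(0.0009872966314043597))
mark (array([0.75995902, 0.05548478, 0.32538602]), np.float64(0.009521825257271877))
0.008 ((670.3477783203125, 77.51280212402344), (197.47801208496094, 266.7831726074219), 79.8361587524414) [[521.6257      3.8620453]
 [784.2222    -43.21547  ]
 [819.0699    151.16356  ]
 [556.4733    198.24107  ]]
0.014 ((668.9335327148438, 77.30538940429688), (196.63961791992188, 265.6505126953125), 79.8361587524414) [[520.84283     3.9673157]
 [782.3245    -42.910324 ]
 [817.02423   150.64346  ]
 [555.54254   197.5211   ]]
white [207.63573316 351.75462351] 3028
```

View pics/c1.png

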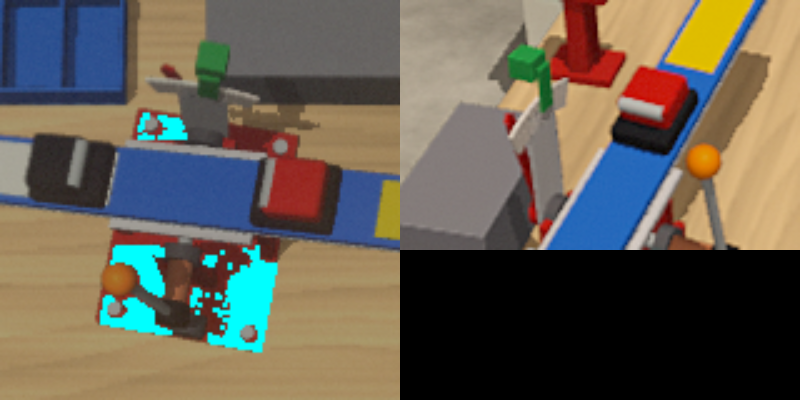

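View pics/c2.png

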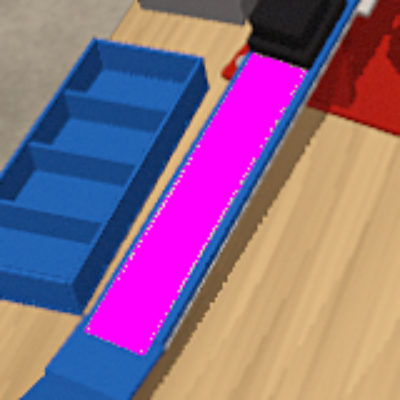

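The cyan mask covers the plate well: 267 x 197 mm, against 270 x 200 real, with yaw about -0.178. The knob triangulates to z = 0.312, where 0.310 is expected. The magenta mask is a clean fit on the white pad, so I'll use it to sense tilt. Next: refine the mark angle, go above the knob and test how long short moves take.

```bash
cat >> h.py <<'E'
YAW=-0.178; ex=np.array([np.cos(YAW),np.sin(YAW),0]); ey=np.array([-ex[1],ex[0],0]); ez=np.array([0,0,1.])
KN=np.array([0.5532,0.1445,0.3119]); L=.165
O=KN+.130*ex-L*np.sin(.25)*ey; O[2]=KN[2]-L*np.cos(.25)-.150   # stand origin
def pose(a,up=0.):
    r=-np.sin(a)*ey+np.cos(a)*ez; y=np.cos(a)*ey+np.sin(a)*ez; z=-r
    p=O+.150*ez-.130*ex+(L-.011+up)*r
    return p,R.from_matrix(np.c_[np.cross(y,z),y,z]).as_rotvec()
def a_of(p):
    d=p-O-.150*ez; return np.arctan2(-d@ey,d[2])
def instand(P): return np.array([(P-O)@ex,(P-O)@ey,P[2]-O[2]])
def phi(S,im):
    w,aw,_=big(mask(im,*WHT,(120,250,265,450)))
    d=instand(plane(S,[w],ex,O@ex)[0]); return np.arctan2(d[2]-.15,d[1]),aw,np.hypot(d[2]-.15,d[1])
E
python3 - <<'E'
from h import *
from cell import manip
S,T=manip.camera_params("side"),manip.camera_params("top")
s=cv2.imread('pics/side0.png')[:,:,::-1].copy();t=cv2.imread('pics/top0.png')[:,:,::-1].copy()
print('O',O,'phi',phi(S,s))
m=mask(s,*GRN,(220,170,265,210));print('rows',[(i,int((m[i]>0).sum())) for i in range(174,208) if m[i].any()])
gs,_,_=big(mask(s,*GRN,(220,170,265,193)));gt,_,_=big(mask(t,*GRN,(290,110,320,130)))
P,e=tri(S,gs,T,gt);print(gs,gt,instand(P),e)
for n,p,g in(('s',S,gs),('t',T,gt)):
    d=instand(plane(p,[g],ex,O@ex+.088)[0]);print(n,'mark',np.arctan2(-d[1],d[2]-.15),np.hypot(d[1],d[2]-.15))
p,q=pose(-.25,.10); manip.move_ptp(p,q); print(manip.current_time(),manip.current_ee_pos()-p,manip.current_joints())
for da,v in((.02,.05),(.02,.2),(.06,.2),(.005,.2),(.06,.1)):
    p,q=pose(-.25+da,.10); t0=manip.current_time(); manip.move_linear(p,q,vel=v); t1=manip.current_time()
    e=manip.current_ee_pos()-p
    print('lin',da,v,t1-t0,1e3*np.linalg.norm(e),manip.current_dq().max())
    p,q=pose(-.25,.10); j=manip.inverse_kinematics(p,q); t0=manip.current_time(); manip.move_j(j); t1=manip.current_time()
    print('  j',t1-t0,1e3*np.linalg.norm(manip.current_ee_pos()-p))
E
```

```text
O [0.67391803 0.08130534 0.00202945] phi (np.float64(-0.1368790349831268), np.int32(3028), np.float64(0.32977386881682014))
rows [(178, 3), (179, 8), (180, 13), (181, 14), (182, 15), (183, 15), (184, 15), (185, 16), (186, 17), (187, 16), (188, 16), (189, 16), (190, 16), (191, 14), (192, 7), (193, 4), (194, 4), (195, 4), (196, 5), (197, 5), (198, 5), (199, 5), (200, 5), (201, 5), (202, 4), (203, 3), (204, 1)]
[241.23880597 185.46766169] [304.66935484 122.56451613] [ 0.0892884  -0.00993078  0.33002732] 0.00446634974235652
s mark 0.06496733327473415 0.17883749346067554
t mark 0.05285256253888678 0.18964210945705626
2.0583 [-0.00046946  0.00122131 -0.00050828] [-0.55218083  0.30392597  0.1212126   1.46823315  0.16766446  1.51776614
  0.93975827]
lin 0.02 0.05 0.25 0.5781466462598356 0.006493083823888324
  j 0.25 1.487893162161061
lin 0.02 0.2 0.25 1.3065356077049672 0.004103635187206083
  j 0.25 1.2692461484236621
lin 0.06 0.2 0.25 2.1188805836989193 0.019276545429659536
  j 0.25 3.3333742440336365
lin 0.005 0.2 0.25 0.8748751846078349 0.0023730226099131575
  j 0.25 0.0806739223809475
lin 0.06 0.1 0.2999999999999998 1.4029557027678923 0.019990138636764118
  j 0.25 3.5496525990147934
```

The mark angle is about 0.06 rad; the checks give x = 89 mm and r of 0.179 to 0.190. Each move takes at least 0.25 s, so the control period is 0.30 s. I'll use a discrete LQR and a Kalman filter with a disturbance state, and test it on a simple model first.

```bash
cat > ctl.py <<'E'
import numpy as np
from scipy.linalg import expm, solve_discrete_are
G,KA=1.86,3.23; T=.30; STOP=-.25
def step(x,a0,a1,dt,n=6,g=G,k=KA):     # x=[th,om,d], a linear from a0 to a1
    x=x.copy();h=dt/n
    for i in range(n):
        acc=g*x[0]+k*(a0+(a1-a0)*(i+.5)/n)+x[2]
        x[0]+=x[1]*h+acc*h*h/2; x[1]+=acc*h
        if x[0]<STOP: x[0]=STOP; x[1]=max(0,x[1])
    return x
_A=np.array([[0,1,0],[G,0,KA],[0,0,0.]]); _n=np.zeros((4,4));_n[:3,:3]=_A;_n[2,3]=1/.25
_E=expm(_n*.25)@expm(np.pad(_A,((0,1),(0,1)))*.05)   # 50 ms hold, then ramp
AD,BD=expm(_A*.25)@expm(_A*.05),_E[:3,3:]
# decision is made after the hold: shift so state is at the move's start
AD=expm(_A*.05)@expm(_A*.25); BD=expm(_A*.05)@expm(_n*.25)[:3,3:]
Q=np.diag([12,2,.3]);Rr=np.array([[3.]])
P_=solve_discrete_are(AD,BD,Q,Rr);K=np.linalg.solve(Rr+BD.T@P_@BD,BD.T@P_@AD)[0]
F=lambda dt:expm(np.array([[0,1,0],[G,0,1],[0,0,0.]])*dt)
class KF:
    def __init__(s): s.x=np.array([STOP,0,0.]);s.P=np.diag([1e-4,1e-4,.03])
    def pred(s,a0,a1,dt):
        s.x=step(s.x,a0,a1,dt);f=F(dt);s.P=f@s.P@f.T+np.diag([1e-6,4e-3,6e-3])*dt
    def upd(s,z,r=.005):
        k=s.P[:,0]/(s.P[0,0]+r*r);s.x=s.x+k*(z-s.x[0]);s.P=s.P-np.outer(k,s.P[0])
def smooth(t,t0,D,p,q):
    u=np.clip((t-t0)/D,0,1);d=q-p;i=0<u<1
    return p+d*u**3*(10-15*u+6*u*u),d*30*u*u*(1-u)**2/D,d*(60*u-180*u*u+120*u**3)/D**2*i
def control(x,a,t,ref):
    r,v,_=ref(t);rn,vn,acn=ref(t+.25);_,_,ac=ref(t)
    ar=(ac-G*r-x[2])/KA; arn=(acn-G*rn-x[2])/KA
    da=-K@np.array([x[0]-r,x[1]-v,a-ar])+(arn-ar)
    return float(np.clip(a+np.clip(da,-.25,.25),-.6,.6))
E
cat > sim.py <<'E'
from ctl import *
print('K',K,np.abs(np.linalg.eigvals(AD-np.outer(BD[:,0],K))))
rng=np.random.default_rng(0);M=.06
for m in(.85,1,1.15):
  for off in(-.03,.03):
    k=.42/(.13*m);g=.66/.13-k; x=np.array([STOP,0,0.]);f=KF();a=.05;t=0;log=[];imp=0
    ref=lambda t: smooth(t,0,4,STOP,M) if t<14 else smooth(t,14,5,M,STOP)
    while t<22:
        f.upd(x[0]+rng.normal(0,.004)); f.pred(a,a,.05); x=step(x,a+off,a+off,.05,20,g,k);t+=.05
        a1=control(f.x,a,t,ref); f.pred(a,a1,.25)
        for i in range(25):
            o=x; x=step(x,a+off+(a1-a)*i/25,a+off+(a1-a)*(i+1)/25,.01,1,g,k)
            if x[0]<=STOP<o[0]: imp=max(imp,-o[1])
        a=a1;t+=.25;log.append((t,x[0],a))
    l=np.array(log);h=(l[:,0]>5)&(l[:,0]<14)
    print(m,off,'hold err',np.abs(l[h,1]-M).max(),'max',l[:,1].max(),'impact',imp,'end',l[-1])
E
python3 sim.py
```

```text
K [1.44672433 0.95651062 1.19922105] [0.50022644 0.53235653 0.53235653]
0.85 -0.03 hold err 0.03685081383873463 max 0.07112968765623562 impact 0 end [22.2        -0.22322474  0.11839074]
0.85 0.03 hold err 0.03911804883030665 max 0.07717818572687316 impact 0 end [ 2.22000000e+01 -2.23183020e-01 -1.06039078e-02]
1 -0.03 hold err 0.020820219711462515 max 0.08082021971146251 impact 0.03943441888185092 end [22.2        -0.24403076  0.16647084]
1 0.03 hold err 0.022314983705775393 max 0.08231498370577539 impact 0.037866414284766635 end [22.2        -0.23820925  0.0669521 ]
1.15 -0.03 hold err 0.12063838886054984 max 0.19920067481242446 impact 0.15958255094542093 end [22.2        -0.2435975   0.18712808]
1.15 0.03 hold err 0.09809313459839958 max 0.21709648676383544 impact 0.11934141215976539 end [22.2        -0.25        0.12621378]
```

Run:
```python
from h import *
from cell import manip
S=manip.camera_params("side")
p,q=pose(-.25);manip.command_gripper(1.0)
pu,_=pose(-.25,.04);manip.move_linear(pu,q,vel=.15)
f0=manip.current_contact_force();print('hit',manip.move_linear(p,q,vel=.08,threshold=6))
im=manip.snapshot("side");print(phi(S,im))
manip.command_gripper(0.0,20)
print('w',manip.current_width()*92,manip.current_grasp_force(),manip.current_ee_pos()-p,manip.current_contact_force()-f0,manip.current_time())
im=manip.snapshot("side");print(phi(S,im));cv2.imwrite('pics/grip.png',im[:,:,::-1])
```

```text
hit False
(np.float64(-0.13705743882646462), np.int32(3019), np.float64(0.3300209524870774))
w 32.818130452941276 19.99999165534973 [ 7.84476288e-06 -4.18290391e-05 -1.28350132e-05] [ 0.61880325 -0.84649702 -0.02743128] 7.0
(np.float64(-0.13727901791550143), np.int32(3020), np.float64(0.32989983565123804))
```

View pics/grip.png

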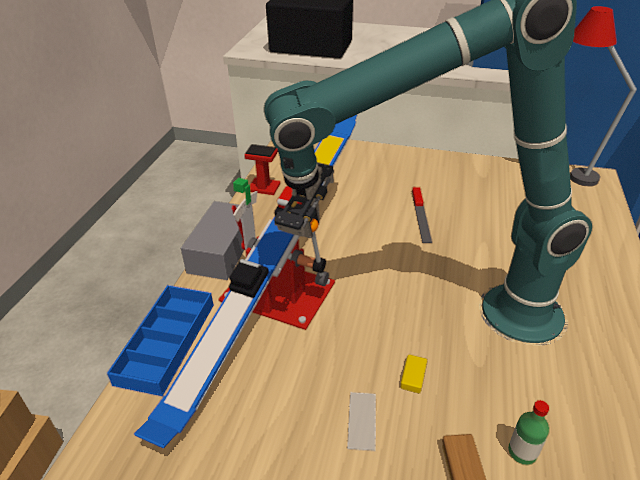

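The fingers hold the ball at (313,226), with a width of 33 mm for the 34 mm knob. The white pad is unobstructed and phi repeats to within 0.0005 rad. With noise that low I can retune the filter to be faster.

```bash
sed -i 's/r=.005/r=.0015/; s/\[1e-6,4e-3,6e-3\]/[1e-6,4e-3,QD]/; s/^STOP/STOP/; s/^G,KA/QD=3e-2;G,KA/; s/Q=np.diag(\[12,2,.3\]);Rr=np.array(\[\[3.\]\])/Q=np.diag([30,4,.3]);Rr=np.array([[1.5]])/' ctl.py
sed -i 's/normal(0,.004)/normal(0,.001)/; s/smooth(t,0,4,STOP,M) if t<14 else smooth(t,14,5,M,STOP)/smooth(t,0,6,STOP,M) if t<15 else smooth(t,15,6,M,STOP-.01)/; s/t<22/t<24/; s/>5)/>6.5)/; s/<14)/<15)/' sim.py
for q in 1e-2 3e-2 1e-1; do sed -i "s/^QD=[^;]*/QD=$q/" ctl.py; echo $q; python3 sim.py; done
```

```text
1e-2
K [2.05814865 1.2761049  1.3703289 ] [0.45095302 0.42186817 0.42186817]
0.85 -0.03 hold err 0.012474770370973054 max 0.06542034631340156 impact 0.06811117028720103 end [24.         -0.24848369  0.13354817]
0.85 0.03 hold err 0.017683838816051747 max 0.06469445320678482 impact 0.028173010213085745 end [24.         -0.24341946  0.05524113]
1 -0.03 hold err 0.005815266574820982 max 0.06581526657482098 impact 0.03947984886153504 end [24.         -0.24899922  0.17662907]
1 0.03 hold err 0.00664562949343301 max 0.06602290013324436 impact 0.04359108122129165 end [24.        -0.25       0.1042949]
1.15 -0.03 hold err 0.014889796804995137 max 0.10814203063031892 impact 0.012413001551550932 end [24.         -0.25        0.22368376]
1.15 0.03 hold err 0.010395540329700186 max 0.09339338082802469 impact 0.08550419081031468 end [24.         -0.25        0.15750998]
3e-2
K [2.05814865 1.2761049  1.3703289 ] [0.45095302 0.42186817 0.42186817]
0.85 -0.03 hold err 0.011626235619408926 max 0.06782288009641901 impact 0.04829490781648038 end [24.         -0.2456617   0.06992791]
0.85 0.03 hold err 
[... 821 characters left out ...]
     -0.2484348   0.13379792]
0.85 0.03 hold err 0.01298239854319512 max 0.0702728128625363 impact 0.03219374720275577 end [ 2.40000000e+01 -2.37860119e-01  2.38272931e-02]
1 -0.03 hold err 0.006803230100246679 max 0.06680323010024668 impact 0.041948546803984445 end [24.         -0.24310398  0.17255535]
1 0.03 hold err 0.009968539533080904 max 0.06734899048223505 impact 0.05466801838170698 end [24.         -0.24797157  0.07626435]
1.15 -0.03 hold err 0.005718624953218378 max 0.0644884862448486 impact 0.01480340692343836 end [24.         -0.24965531  0.2312133 ]
1.15 0.03 hold err 0.004898810845087503 max 0.06667542895667936 impact 0.06682144192543471 end [24.         -0.24117523  0.11539529]
```

```bash
cat > run.py <<'E'
import sys,pickle,numpy as np,cv2
from h import *; from ctl import *; from cell import manip
phase,M,PH0=sys.argv[1],float(sys.argv[2]),-.1373
S=manip.camera_params("side"); A=lambda:a_of(manip.current_ee_pos())
now=manip.current_time
if phase=="up":
    for a in(-.15,-.05,.05): manip.move_linear(*pose(a),vel=.08)
    manip.hold(.3); st=dict(f=KF(),M0=STOP,t0=now(),D=6,n=0)
    tend=st['t0']+8.5
else:
    st=pickle.load(open('st.pkl','rb'))
    st.update(M0=st['M'],t0=now(),D=1.5 if phase=="hold" else 6)
    tend=now()+(float(sys.argv[3]) if phase=="hold" else 8.5)
st['M']=M; f=st['f']; ref=lambda t:smooth(t,st['t0'],st['D'],st['M0'],M); imgs=[]
while now()<tend:
    t=now();a=A();im=manip.snapshot("side");ph,ar,rr=phi(S,im);z=ph-PH0+STOP;imgs.append(im)
    ok=2200<ar<4000 and abs(rr-.33)<.015
    if ok:f.upd(z)
    f.pred(a,A(),now()-t);t=now();a=A()
    if phase=="down" and t-st['t0']>6 and z<-.238: break
    ac=control(f.x,a,t,ref); manip.move_linear(*pose(ac),vel=.3); f.pred(a,A(),now()-t)
    print(f"{t:.2f} z{z:+.3f} om{f.x[1]:+.3f} d{f.x[2]:+.2f} ref{ref(t)[0]:+.3f} a{a:+.3f}>{ac:+.3f}>{A():+.3f} {'' if ok else (ar,rr)}")
pickle.dump(st,open('st.pkl','wb'));cv2.imwrite(f'pics/{phase}.png',imgs[-1][:,:,::-1])
cv2.imwrite(f'pics/{phase}c.png',cv2.resize(imgs[-1][160:270,190:340],None,fx=4,fy=4)[:,:,::-1])
if phase=="down":
    while A()>-.245:
        t=now();manip.move_linear(*pose(max(A()-.03,-.25)),vel=.05)
    print('z',phi(S,manip.snapshot("side"))[0]-PH0+STOP)
print('t',now(),manip.current_contact_force())
E
python3 run.py up 0.06
```

```text
8.43 z-0.250 om+0.009 d+0.00 ref-0.250 a+0.044>+0.188>+0.199 
8.78 z-0.241 om+0.047 d+0.12 ref-0.249 a+0.192>-0.018>-0.048 
9.20 z-0.225 om+0.014 d+0.02 ref-0.244 a-0.043>+0.207>+0.214 
9.65 z-0.232 om+0.101 d+0.11 ref-0.229 a+0.210>+0.004>-0.023 
10.07 z-0.193 om+0.023 d+0.06 ref-0.206 a-0.018>+0.138>+0.142 
10.42 z-0.198 om+0.060 d-0.05 ref-0.182 a+0.136>+0.311>+0.312 
10.82 z-0.164 om+0.514 d+0.18 ref-0.147 a+0.308>+0.058>+0.031 
11.32 z-0.019 om+0.250 d-0.03 ref-0.100 a+0.035>-0.215>-0.231 
11.80 z+0.065 om-0.252 d-0.35 ref-0.054 a-0.224>+0.026>+0.055 
12.24 z+0.043 om-0.028 d-0.12 ref-0.016 a+0.048>+0.114>+0.124 
12.54 z+0.056 om+0.258 d+0.14 ref+0.007 a+0.118>-0.132>-0.158 
12.99 z+0.104 om-0.034 d-0.14 ref+0.034 a-0.154>-0.089>-0.091 
13.29 z+0.096 om-0.095 d-0.23 ref+0.046 a-0.093>+0.157>+0.172 
13.76 z+0.097 om+0.332 d+0.07 ref+0.057 a+0.167>-0.083>-0.103 
14.22 z+0.186 om+0.085 d-0.06 ref+0.060 a-0.099>-0.349>-0.368 
14.68 z+0.204 om-0.556 d-0.39 ref+0.060 a-0.363>-0.113>-0.091 
15.12 z+0.087 om-0.409 d-0.14 ref+0.060 a-0.098>+0.152>+0.162 
15.60 z-0.029 om+0.052 d+0.24 ref+0.060 a+0.156>+0.100>+0.087 
15.90 z-0.046 om+0.096 d+0.18 ref+0.060 a+0.090>+0.016>-0.001 
16.20 z-0.050 om+0.070 d-0.04 ref+0.060 a+0.004>+0.225>+0.231 
16.63 z-0.037 om+0.306 d+0.04 ref+0.060 a+0.226>-0.024>-0.054 
t 17.0667 [0.34865486 1.813302   5.75962812]
```

View pics/upc.png

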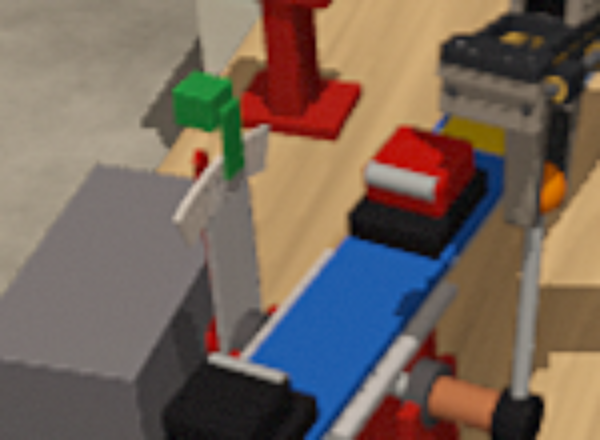

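The pointer is a bit left of green, and the ski is oscillating. Large moves take up to 0.45 s and overshoot, so the gains are too hot. I'll identify the plant from this log, which costs nothing because the clock is stopped, and retune.

```bash
cat > log.txt <<'E'
8.43 -.250 .044 .199
8.78 -.241 .192 -.048
9.20 -.225 -.043 .214
9.65 -.232 .210 -.023
10.07 -.193 -.018 .142
10.42 -.198 .136 .312
10.82 -.164 .308 .031
11.32 -.019 .035 -.231
11.80 .065 -.224 .055
12.24 .043 .048 .124
12.54 .056 .118 -.158
12.99 .104 -.154 -.091
13.29 .096 -.093 .172
13.76 .097 .167 -.103
14.22 .186 -.099 -.368
14.68 .204 -.363 -.091
15.12 .087 -.098 .162
15.60 -.029 .156 .087
15.90 -.046 .090 -.001
16.20 -.050 .004 .231
16.63 -.037 .226 -.054
E
cat > fit.py <<'E'
import numpy as np
from scipy.optimize import least_squares
D=np.loadtxt('log.txt');t=D[:,0];tend=np.r_[t[1:]-.05,17.067]
ta=np.ravel(np.c_[t-.05,t,tend-.0]); aa=np.ravel(np.c_[D[:,2],D[:,2],D[:,3]])
i0=3; N=len(t)
def prof(tt):
    k=np.searchsorted(t,tt,side='right')-1; k=np.clip(k,0,N-1)
    u=np.clip((tt-t[k])/(tend[k]-t[k]),0,1); s=u*u*(3-2*u); return D[k,2]+(D[k,3]-D[k,2])*s
h=.01; T=np.arange(t[i0]-.05,17.067,h)
def sim(p,full=False):
    m,off,th,om,tau,c=p;k=.42/.13/m;g=.66/.13-k;a=prof(T-tau)+off;out=np.empty((len(T),2))
    w=om
    for i in range(len(T)):
        out[i]=th,w; acc=g*th+k*a[i]-c*w; w+=acc*h; th+=w*h
    return out
def res(p): return np.interp(t[i0:]-.05,T,sim(p)[:,0])-D[i0:,1]
for fix in(0,1):
    r=least_squares(res,[1,0,D[i0,1],0,0.,0.],bounds=([.6,-.1,-.3,-.5,-.1,-.3 if fix else 0],[1.6,.1,-.15,.5,.25,2 if fix else .001]),x_scale=[.1,.01,.01,.1,.02,.1],diff_step=1e-3)
    print(r.x.round(4),'rms',np.sqrt(np.mean(r.fun**2)),'end',sim(r.x)[-1]); print(r.fun.round(3))
import pickle; print(pickle.load(open('st.pkl','rb'))['f'].x)
E
python3 fit.py
```

```text
[ 0.9773  0.001  -0.2271  0.0318  0.01    0.    ] rms 0.03942878925207616 end [0.05223228 0.25320444]
[ 0.005 -0.007 -0.009 -0.042 -0.078 -0.055 -0.035 -0.049 -0.052 -0.038
 -0.052 -0.067 -0.024  0.024  0.025  0.01   0.005 -0.009]
[ 9.736e-01 -3.000e-04 -2.265e-01  3.690e-02  1.000e-02  1.120e-01] rms 0.034717373719516914 end [0.05227515 0.24451021]
[ 0.006 -0.005 -0.006 -0.036 -0.069 -0.047 -0.029 -0.043 -0.046 -0.032
 -0.046 -0.061 -0.021  0.023  0.022  0.009  0.005 -0.008]
[0.0815704  0.3055543  0.04006051]
```

The handle's damping term (0.03/0.13 times da/dt) is missing from my model. I'll add it and refit.

```bash
sed -i 's/a=prof(T-tau)+off;/a=prof(T-tau)+off;ad=np.gradient(a,h);/; s/-c\*w;/+c*(ad[i]-w);/; s/\[1,0,D\[i0,1\],0,0.,0.\]/[1,0,D[i0,1],0,t0,.23]/; s/for fix in(0,1):/for fix,t0 in((0,0),(1,0),(1,.04)):/; s/else 0\],/else .229],/; s/else .001\]/else .231]/; s/diff_step=1e-3/diff_step=[1e-3,1e-2,1e-3,1e-2,.3,1e-2]/' fit.py; sed -i 's/,t0,.23\]/,t0+.01,.23]/' fit.py; python3 fit.py
```

```text
[ 0.9455 -0.0099 -0.2225  0.0633  0.02    0.2302] rms 0.015221930239106935 end [0.03788584 0.17882826]
[ 0.01   0.003  0.    -0.018 -0.032 -0.016 -0.007 -0.015 -0.014 -0.007
 -0.016 -0.021  0.004  0.024  0.019  0.009  0.003 -0.013]
[ 0.9278 -0.0106 -0.2216  0.0774  0.02    0.385 ] rms 0.005543569528078016 end [0.05367595 0.17073463]
[ 0.01   0.005 -0.    -0.007 -0.009 -0.     0.    -0.003 -0.001  0.001
 -0.004 -0.002  0.008  0.01   0.006  0.004  0.002 -0.007]
[ 0.9506 -0.0074 -0.223   0.0584  0.06    0.3333] rms 0.015488787021209538 end [0.05253608 0.20210871]
[ 0.009  0.005  0.002 -0.017 -0.031 -0.015 -0.01  -0.019 -0.017 -0.01
 -0.023 -0.028 -0.002  0.017  0.013  0.006  0.005 -0.008]
[0.0815704  0.3055543  0.04006051]
```

```bash
python3 - <<'E'
s=open('ctl.py').read()
s=s.replace("G,KA=1.86,3.23;","G,KA,C=1.60,3.47,.30;")
s=s.replace("g=G,k=KA):","g=G,k=KA,c=C):").replace("acc=g*x[0]+k*(a0+(a1-a0)*(i+.5)/n)+x[2]","acc=g*x[0]+k*(a0+(a1-a0)*(i+.5)/n)+c*((a1-a0)/dt-x[1])+x[2]")
s=s.replace("[G,0,KA],[0,0,0.]]); _n","[G,-C,KA],[0,0,0.]]); _n").replace("_n[2,3]=1/.25","_n[1:3,3]=C/.25,1/.25")
s=s.replace("[G,0,1],[0,0,0.]","[G,-C,1],[0,0,0.]").replace("-.25,.25),-.6","-DA,DA),-.6").replace("QD=1e-1;","QD=1e-2;DA=.13;")
s=s.replace("ar=(ac-G*r-x[2])/KA; arn=(acn-G*rn-x[2])/KA","ar=(ac-G*r+C*v-x[2])/KA; arn=(acn-G*rn+C*vn-x[2])/KA")
import re
s=re.sub(r"Q=np.diag.*\n","Q=np.diag([6,1,.3]);Rr=np.array([[RW]])\n",s); s=s.replace("QD=1e-2;","QD=1e-2;RW=1.5;")
open('ctl.py','w').write(s)
E
grep -n "_E\|^AD,BD=exp" ctl.py | cut -c1-60; sed -i '/^_E=/d;/^AD,BD=/d;/^# decision/d' ctl.py
cat > sim.py <<'E'
import ctl,sys
from ctl import *
print('K',K,np.abs(np.linalg.eigvals(AD-np.outer(BD[:,0],K))))
rng=np.random.default_rng(0);M=.06
for m in(.85,.93,1.):
  for off,c in((-.02,.23),(.0,.4)):
    k=.42/(.13*m);g=.66/.13-k; x=np.array([.055,.19,0.]);f=KF();f.x=np.array([.055,.18,-.035]);f.P=np.diag([1e-4,2e-3,.01]);at=-.054;t=0;log=[];imp=0;q=[at]*3
    ref=lambda t: smooth(t,0,1.5,.055,M) if t<12 else smooth(t,12,6,M,STOP-.01)
    def go(b,dt):
        global at,x,imp
        n=int(round(dt/.01));a0=at
        for i in range(n):
            u=(i+1)/n;at=a0+(b-a0)*u*u*(3-2*u);q.append(at);o=x
            x=step(x,q[-4]+off,q[-3]+off,.01,1,g,k,c)
            if x[0]<=STOP<o[0]: imp=max(imp,-o[1])
    hold_b=at
    while t<21:
        a=at;f.upd(x[0]+rng.normal(0,.001)); go(hold_b,.05); f.pred(a,at,.05);t+=.05
        a=at;cmd=control(f.x,a,t,ref); go(cmd+.12*(cmd-a),.25);hold_b=at-.02*(cmd-a);f.pred(a,at,.25)
        t+=.25;log.append((t,x[0],at))
    l=np.array(log);h=(l[:,0]>3)&(l[:,0]<12)
    print(m,off,c,'hold err',np.abs(l[h,1]-M).max().round(4),'max',l[:,1].max().round(3),'da',np.abs(np.diff(l[h,2])).max().round(3),'impact',round(imp,3),'end',l[-1].round(3))
E
for rw in 1 4; do for q in 3e-3 3e-2; do sed -i "s/QD=[^;]*;RW=[^;]*/QD=$q;RW=$rw/" ctl.py; echo $rw $q; python3 sim.py; done; done
```

```text
12:_E=expm(_n*.25)@expm(np.pad(_A,((0,1),(0,1)))*.05)   # 50
13:AD,BD=expm(_A*.25)@expm(_A*.05),_E[:3,3:]
1 3e-3
K [1.30705363 0.79684499 0.98770265] [0.48724862 0.47365263 0.47365263]
0.85 -0.02 0.23 hold err 0.0039 max 0.096 da 0.032 impact 0.024 end [21.   -0.25  0.1 ]
0.85 0.0 0.4 hold err 0.0054 max 0.096 da 0.04 impact 0.011 end [21.    -0.25   0.073]
0.93 -0.02 0.23 hold err 0.0036 max 0.1 da 0.042 impact 0.01 end [21.    -0.248  0.125]
0.93 0.0 0.4 hold err 0.0055 max 0.101 da 0.051 impact 0.022 end [21.   -0.25  0.1 ]
1.0 -0.02 0.23 hold err 0.0052 max 0.108 da 0.066 impact 0.058 end [21.    -0.25   0.163]
1.0 0.0 0.4 hold err 0.0055 max 0.109 da 0.045 impact 0.051 end [21.    -0.25   0.118]
1 3e-2
K [1.30705363 0.79684499 0.98770265] [0.48724862 0.47365263 0.47365263]
0.85 -0.02 0.23 hold err 0.0074 max 0.096 da 0.049 impact 0.024 end [21.    -0.241  0.108]
0.85 0.0 0.4 hold err 0.0042 max 0.096 da 0.068 impact 0.017 end [21.    -0.25   0.073]
0.93 -0.02 0.23 hold err 0.0051 max 0.1 da 0.061 impact 0.035 end [21.    -0.25   0.115]
0.93 0.0 0.4 hold err 0.0066 max 0.101 da 0
[... 734 characters left out ...]
.158]
1.0 0.0 0.4 hold err 0.0078 max 0.121 da 0.029 impact 0.065 end [21.    -0.25   0.123]
4 3e-2
K [0.95436434 0.6050876  0.88433019] [0.51725064 0.59011579 0.59011579]
0.85 -0.02 0.23 hold err 0.0049 max 0.1 da 0.037 impact 0.016 end [21.    -0.247  0.106]
0.85 0.0 0.4 hold err 0.0047 max 0.104 da 0.041 impact 0.013 end [21.    -0.249  0.078]
0.93 -0.02 0.23 hold err 0.0036 max 0.111 da 0.042 impact 0.035 end [21.    -0.25   0.128]
0.93 0.0 0.4 hold err 0.0045 max 0.113 da 0.051 impact 0.018 end [21.    -0.25   0.103]
1.0 -0.02 0.23 hold err 0.0055 max 0.119 da 0.069 impact 0.04 end [21.    -0.25   0.169]
1.0 0.0 0.4 hold err 0.0087 max 0.121 da 0.048 impact 0.044 end [21.   -0.25  0.14]
```

```bash
sed -i "s/QD=[^;]*;RW=[^;]*/QD=1e-2;RW=1.5/" ctl.py
python3 - <<'E'
import pickle,numpy as np; from ctl import KF
st=pickle.load(open('st.pkl','rb'));f=KF();f.x=np.array([.055,.185,-.035]);f.P=np.diag([1e-4,2e-3,.01]);st['f']=f;st['M']=.055
pickle.dump(st,open('st.pkl','wb'))
E
python3 run.py hold 0.06 5
```

```text
17.12 z+0.066 om+0.030 d-0.04 ref+0.055 a-0.050>-0.169>-0.198 
17.46 z+0.101 om-0.065 d-0.05 ref+0.056 a-0.193>-0.063>-0.063 
17.77 z+0.088 om-0.054 d-0.05 ref+0.057 a-0.068>+0.007>+0.003 
18.07 z+0.073 om-0.023 d-0.03 ref+0.059 a-0.001>-0.010>-0.019 
18.37 z+0.066 om-0.012 d-0.02 ref+0.060 a-0.018>-0.014>-0.020 
18.67 z+0.061 om-0.006 d-0.02 ref+0.060 a-0.019>-0.015>-0.017 
18.97 z+0.059 om-0.001 d-0.02 ref+0.060 a-0.016>-0.017>-0.018 
19.27 z+0.057 om+0.000 d-0.02 ref+0.060 a-0.018>-0.016>-0.016 
19.57 z+0.057 om+0.002 d-0.02 ref+0.060 a-0.016>-0.017>-0.018 
19.87 z+0.057 om+0.002 d-0.02 ref+0.060 a-0.018>-0.017>-0.017 
20.17 z+0.057 om+0.002 d-0.02 ref+0.060 a-0.017>-0.018>-0.019 
20.47 z+0.057 om+0.001 d-0.03 ref+0.060 a-0.019>-0.015>-0.015 
20.77 z+0.057 om+0.002 d-0.03 ref+0.060 a-0.015>-0.017>-0.018 
21.07 z+0.057 om+0.002 d-0.03 ref+0.060 a-0.018>-0.015>-0.015 
21.37 z+0.057 om+0.002 d-0.03 ref+0.060 a-0.015>-0.016>-0.017 
21.67 z+0.057 om+0.002 d-0.03 ref+0.060 a-0.017>-0.015>-0.015 
21.97 z+0.057 om+0.002 d-0.03 ref+0.060 a-0.015>-0.014>-0.014 
t 22.2167 [1.05728003 1.26950661 5.16754283]
```

View pics/holdc.png

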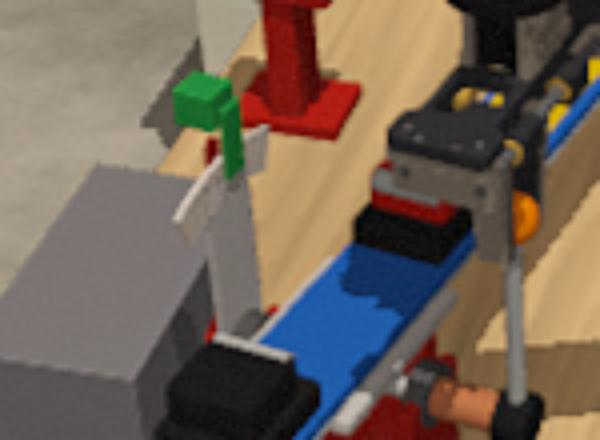

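The balance is steady at 0.057 rad. The red pointer tip, at about crop (212,140), i.e. pixel (243,195), sits under the green block. I'll check its angle numerically, then carry on holding.

```bash
python3 - <<'E'
from h import *
from cell import manip
S=manip.camera_params("side"); s=cv2.imread('pics/hold.png')[:,:,::-1].copy()
m=mask(s,[0,110,50],[8,255,255],(236,188,248,206))|mask(s,[172,110,50],[179,255,255],(236,188,248,206));ys,xs=np.nonzero(m)
print([(int(y),xs[ys==y].tolist()) for y in np.unique(ys)])
tip=[xs[ys<=ys.min()+1].mean(),ys.min()]
for n,g,x in(('tip',tip,.086),('green',big(mask(s,*GRN,(220,170,265,193)))[0],.088)):
    d=instand(plane(S,[g],ex,O@ex+x)[0]);print(n,g,np.arctan2(-d[1],d[2]-.15),np.hypot(d[1],d[2]-.15))
E
python3 run.py hold 0.06 6 | tail -4
```

```text
[(195, [242, 243, 244]), (196, [242, 243, 244]), (197, [241, 242, 243, 244]), (198, [242, 243, 244]), (199, [242, 243]), (200, [242])]
tip [np.float64(243.0), np.int64(195)] 0.07491622458420014 0.15063407657011751
green [241.22330097 185.38834951] 0.06473803781913907 0.17908829506892657
27.37 z+0.060 om-0.002 d-0.05 ref+0.060 a-0.020>-0.014>-0.016 
27.67 z+0.060 om-0.002 d-0.05 ref+0.060 a-0.016>-0.014>-0.016 
27.97 z+0.060 om-0.002 d-0.04 ref+0.060 a-0.016>-0.014>-0.015 
t 28.2167 [0.71996727 0.70543333 4.76688513]
```

In the same view the tip is at 0.075 rad and the mark at 0.065, well within 0.08. It has been inside the band for more than 10 s, so I'll lower it.

```bash
python3 run.py down -0.26
```

```text
28.27 z+0.060 om-0.007 d-0.04 ref+0.060 a-0.015>-0.022>-0.026 
28.57 z+0.060 om-0.017 d-0.04 ref+0.059 a-0.025>-0.026>-0.029 
28.87 z+0.058 om-0.029 d-0.04 ref+0.057 a-0.029>-0.030>-0.033 
29.17 z+0.053 om-0.042 d-0.03 ref+0.050 a-0.033>-0.030>-0.033 
29.47 z+0.044 om-0.056 d-0.02 ref+0.039 a-0.033>-0.033>-0.036 
29.77 z+0.031 om-0.073 d-0.02 ref+0.024 a-0.036>-0.020>-0.021 
30.07 z+0.012 om-0.083 d-0.02 ref+0.004 a-0.022>-0.010>-0.012 
30.37 z-0.011 om-0.093 d-0.02 ref-0.019 a-0.012>+0.006>+0.005 
30.67 z-0.037 om-0.097 d-0.02 ref-0.046 a+0.004>+0.017>+0.016 
30.97 z-0.065 om-0.100 d-0.02 ref-0.075 a+0.015>+0.035>+0.033 
31.27 z-0.094 om-0.098 d-0.01 ref-0.105 a+0.033>+0.051>+0.050 
31.57 z-0.125 om-0.095 d-0.02 ref-0.135 a+0.049>+0.077>+0.077 
31.87 z-0.154 om-0.081 d-0.01 ref-0.163 a+0.076>+0.083>+0.080 
32.17 z-0.180 om-0.074 d-0.02 ref-0.189 a+0.080>+0.105>+0.103 
32.47 z-0.204 om-0.058 d-0.01 ref-0.211 a+0.102>+0.115>+0.113 
32.77 z-0.224 om-0.044 d-0.01 ref-0.230 a+0.113>+0.123>+0.121 
33.07 z-0.239 om-0.030 d-0.01 ref-0.243 a+0.121>+0.130>+0.127 
33.37 z-0.249 om+0.000 d-0.01 ref-0.253 a+0.127>+0.110>+0.105 
33.67 z-0.249 om+0.000 d-0.01 ref-0.258 a+0.106>+0.109>+0.105 
33.97 z-0.249 om+0.000 d-0.01 ref-0.260 a+0.105>+0.106>+0.102 
z -0.24954026144623373
t 37.3167 [ 2.26380433 -1.6825828  -0.07681253]
```

It touched down at about 0.03 rad/s. Now I'll release and back off.

Run:
```python
from h import *
from cell import manip
S=manip.camera_params("side")
manip.command_gripper(0.85); manip.hold(.3)
p,q=pose(-.25,.13); manip.move_linear(p,q,vel=.08); manip.hold(1.0)
im=manip.snapshot("side");print(phi(S,im)[0]+.1373-.25,big(mask(im,*ORG,(290,205,335,245)))[0],manip.current_contact_force(),manip.current_time())
cv2.imwrite('pics/end.png',im[:,:,::-1])
```

```text
-0.24969094141898526 [310.81595092 223.85889571] [ 0.5187312  -0.40764988  0.3313491 ] 41.2417
```

View pics/end.png

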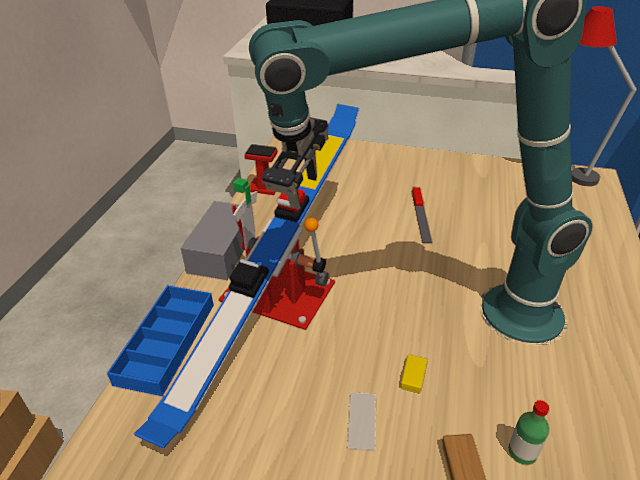

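The ski rests on the left stop, the knob is free at (311,224) where it started, and the gripper is clear.

```bash
python3 -c "
from cell import manip
print(manip.job_done())"
```

```text
the job is handed in; nothing more can be done
None
```

The job is handed in at about 41 s: after some swinging on the way up that never reached the right stop, the pointer stayed under the green block for over 10 s, measured within about 0.03 rad of the mark, then the ski was set down at about 0.03 rad/s on the left stop and the knob released.

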